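Check sprung forceps on a gap gauge

ROBOT

A 6-joint arm with a two-finger parallel gripper is mounted at the origin on the work surface. World frame = base frame: x ahead of the robot, y to its left, z up, the work surface at z = 0. Lengths are in m, angles in degrees, forces in N, time in s.
With the tool pointing down it reaches from about 0.3 to 0.775 m from the base axis. Payload 14.6 kg.
Tool frame: the origin (TCP) lies midway between the tips of the shut fingers; the grasp point (between the pads) lies 19 mm behind it; z points along the fingers, y is the line along which they close (so a half turn about z gives the same grasp; the last joint's range is limited). The gripper opens to 94 mm and grips with 3 to 60 N. Pads are 16 mm wide; open, the fingers measure 119 mm over their backs; the gripper's body (75 mm by 177 mm) begins 78 mm behind the grasp point.
Start: joints at [70.096, 17.183, 87.147, -0, 75.671, -3.816], TCP at [0.152, 0.528, 0.205] pointing down, gripper open.
Joint ranges: [-173.82, 173.82], [-45.26, 126.66], [13.44, 144.39], [-59.66, 239.66], [0, 175.72], [-146.38, 146.38]. Speed limits (degrees/s): [127.2, 127.2, 147.25, 180, 180, 180].

INTERFACE

Orientations are given as [roll, pitch, yaw] about the fixed x, y, z axes, in that order (R = Rz(yaw) Ry(pitch) Rx(roll)).
In Python, from station import status, imaging, ticket gives the robot as it stands.
- The arm moves only by the tool arm_command, never from a script. Its argument "targets" is text: rows parted by semicolons, each of 6 numbers parted by spaces: the shift along the world's x, y, z in m, then the turn, a rotation vector about the world's x, y, z in rad. In form: tx ty tz rx ry rz; .... A call has 1 to 10 rows; each row is the pose to reach, as a shift and turn from the pose commanded when the call began; what a row does not reach only later rows make up. A row lasts 1/12 s, in which the tool goes at most 41.7 mm and 7.16 degrees, less where a joint would pass 70% of its speed; a pose out of reach is approached as far as the arm can. A call with a gripper value outside its range is refused whole. "grip" is the finger opening in m, from 0 to 0.094, set as the call begins (left out, the last holds). The fingers move at their own pace and stop on an object; "squeeze" is the grip in N (left out, the last holds). Time passes only in rows, so rows that repeat a pose let the fingers close. It gives the time, the measured TCP pose, the force, the opening and the grip force at its end, in the units of the state.
- status.read_state(): the state, without advancing time (a new reading comes with each control period).
- imaging.capture(name): name is "scene" or "top" or "wrist"; returns (picture, depth): 420x560x3 uint8, blue, green, red; 420x560 float32, m along the optical axis (not along the pixel's ray), 0 where there is no reading.
- imaging.camera_info(name): a dict with "vertical_fov" (degrees; the focal length in pixels is half the picture's height over the tangent of half this angle, whatever the lens; pixels are square), "cx", "cy" (the principal point, pixels), "pose" (4x4, takes a point from camera to world coordinates); the wrist camera has in their place "hand_eye" (4x4, takes a point from camera to tool coordinates, whose origin is the TCP and whose axes are the flange's). Camera axes: x right, y down, z forward; pixel columns grow to the right and rows downward; lengths in m; the calibration is good to about 2 mm. A picture is of the moment at which its call begins: read the wrist's pose just before it. camera_info takes no time and is no camera call.
- ticket.sign_off(): hands the job in; it is judged then, once.
Trained networks look in the newest picture that a camera, given by its name, has taken for a name from the list of things; names that differ only in an ending like _2 or _b are one class to them, and where a whole thing is asked for, a point or a joint stands for the part that bears it (a point fixed in the world has none). Each returns a list of dicts, best first, with "confidence" (0 to 1); they miss things now and then, are a little off and sometimes report something else, mostly with a low value. They report only what shows in the picture. A call takes as long as a camera call.
- imaging.cut_out(target, camera): "mask" (420x560 bool, what is visible of it) and "rect" ([left, top, right, bottom] in pixels, round what is visible of it).
- imaging.landmark_of(target, camera): "pixel" ([column, row] in pixels: a listed point, or the origin of a listed thing).
The state is a dict: "time_s": time; "q": joint angles; "joint_vel": joint speeds; "tau": joint torques, N m; "tool_pos": TCP position; "eef_rot": TCP orientation; "contact_force": force on the tool from outside, world axes, zero at the start; "moment": the same for the moment, N m; "width": finger opening in m; "finger_force": force on a finger pad.
Only numpy, scipy, OpenCV 4.12 (cv2) and the standard library are available. Lean on these libraries where they do the work, as an engineer would, in place of code of your own. Each camera call takes 0.05 s, during which the arm holds its last target. There are 200 camera calls.

TASK

Check the sprung forceps on the gap gauge: pick them up level off their rest by the ribbed grips, carry them to the gauge, and squeeze them until one tip stands over each of the gauge's two scribed lines, just above the tabs without touching them. Finish while still holding the forceps there, with the gap steady. Handle them gently: never pinch the tips shut, do not press on the gauge or shift its sliding tab, and leave everything else on the bench where it is.

Things in the scene. Friction and masses are not known exactly. Their poses are not given: they have to be found in the camera images.
- forceps: Plain steel sprung forceps, 193 mm long, lying flat on the rest. Origin: in the plane of the underside, on the centre line, midway along the ribbed grips. x points along the centre line to the tips, y to the left arm, z up. Arms 14 mm high, the last 31 mm before the tips 8 mm (from the underside up), spread in a flat V from a spine at x = -95 mm. About 80 g, balance point near the origin.
- grip (a point): Where to take the forceps: middle of the ribbed grips, on the centre line, 7 mm above the underside. The grips run x -20 to +20 mm; outer faces 44 mm apart when open, about 31 mm at a tip gap of 23 mm. Closing the grips by 1 mm closes the tips by 1.84 mm; each grip springs back with about 6 N at first, 12 N near shut. Axes as the forceps'.
- forceps_left (a joint): squeeze of the forceps: angle each arm has turned inward, rad; 0 open, 0.122 shut. Tip gap (between tip centres) = 48 mm - 350 mm x this value. Both arms turn equally.
- tip_left (a point): end of the left (+y) arm of the forceps, at the middle of the tip's 5 mm thickness, 4 mm above the underside; 80 mm ahead of the forceps' origin, the two tip centres 48 mm apart when open
- tip_right (a point): the same on the right (-y) arm
- rest: Black plastic forceps rest, fixed: foot 150 (x) x 60 (y) x 6 mm with two cross bars, 12 mm wide in x, centred at x = -55 and +50 mm, tops 24 mm above the table. Origin: centre of the underside. The forceps lie across the bars along x, tips towards +x, open to the fingers between the bars.
- gauge: Gap gauge, fixed: dark steel plate 80 (x) x 110 (y) x 12 mm, on it two aluminium tabs side by side, each 34 (x) x 8 (y) x 3 mm, tops 15 mm above the table, a dark 2 mm line along the middle of each in x. Guide bar and thumb piece behind them at x 23 to 41 mm, up to 23 mm high. Origin: centre of the underside. The forceps come from the -x side, pointing along +x.
- line_fixed (a point): middle of the line on the fixed tab, on its top; axes as the gauge's. It lies at y = -10 mm on the gauge.
- line_sliding (a point): middle of the line on the sliding tab, on its top; axes as the gauge's. The two lines are 16 to 30 mm apart in y; a light push (3 N) shifts this tab.
- vial_a: small glass vial with white cap, 24 mm across, 45 mm tall; a bystander, origin at the centre of its underside
- vial_b: second small glass vial, like the first; a bystander, origin at the centre of its underside
- cap_a: flat screw cap lying on the table, 32 mm across, 12 mm high; a bystander, origin at the centre of its underside
- cap_b: second screw cap, like the first; a bystander, origin at the centre of its underside
- dish: closed clear culture dish, 90 mm across, 14 mm high; a bystander, origin at the centre of its underside
- can: drink can, 66 mm across, 120 mm tall; a bystander, origin at the centre of its underside
- beaker: open glass beaker, 70 mm across the rim, 90 mm tall; a bystander, origin at the centre of its underside
- brown_bottle: brown bottle, 60 mm across, 190 mm tall; a bystander, origin at the centre of its underside

How it is judged:
By the outcome, as a careful person would: the job done as asked, in the order asked, and still so for the second after the job is handed in, while the arm keeps its last pose, push and grip.
It also fails if it takes over 43 s, if anything falls off the work surface, if the arm or the gripper's body presses on something with over 40 N, if the wrist force passes 120 N, or if a joint passes its speed limit or range.

## Working session

There is one attempt and no reset: what is moved stays moved. The work goes in short steps, Python scripts to look and compute and a tool call to move; the robot and the scene stay as the last step left them, time stands still between calls to the robot, and variables do not carry over. Pictures are saved under pics/ and viewed, at most 10 in all, crops included, and the job is handed in when it is done.

Besides the shell and the picture viewer there is one more tool, called after "Request:" in YAML: its name, and indented under it one key for each argument. arm_command: Moves the arm, as the interface text tells. Its arguments: {"type":"object","properties":{"targets":{"type":"string"},"grip":{"type":"number"},"squeeze":{"type":"number"}},"required":["targets"]}

```bash
mkdir -p pics; ls; cat > h.py <<'E'
import numpy as np, cv2
from station import status, imaging, ticket
from scipy.spatial.transform import Rotation as R
def cam(name):
    i=imaging.camera_info(name); f=210/np.tan(np.radians(i["vertical_fov"]/2))
    if "pose" in i: P=np.array(i["pose"])
    else:
        s=status.read_state(); T=np.eye(4); T[:3,:3]=R.from_euler("xyz",s["eef_rot"],degrees=True).as_matrix(); T[:3,3]=s["tool_pos"]
        P=T@np.array(i["hand_eye"])
    return f,i["cx"],i["cy"],P
def at_z(c,px,z):
    f,cx,cy,P=c; px=np.atleast_2d(px)
    d=np.c_[(px[:,0]-cx)/f,(px[:,1]-cy)/f,np.ones(len(px))]@P[:3,:3].T
    return P[:3,3]+d*((z-P[2,3])/d[:,2])[:,None]
def cloud(c,depth,mask):
    f,cx,cy,P=c; v,u=np.nonzero(mask&(depth>0)); d=depth[v,u]
    return np.c_[(u-cx)/f*d,(v-cy)/f*d,d]@P[:3,:3].T+P[:3,3]
E
python3 - <<'E'
from h import *
print(status.read_state())
for n in ["top","scene"]:
    c=cam(n); im,d=imaging.capture(n); cv2.imwrite(f"pics/{n}0.png",im); print(n,c)
    for t in ["forceps","rest","gauge","grip","tip_left","tip_right","line_fixed","line_sliding","vial_a","cap_a","dish","can","beaker","brown_bottle"]:
        if n=="scene" and t not in("forceps","gauge"): continue
        z={"grip":.031,"tip_left":.028,"tip_right":.028,"line_fixed":.015,"line_sliding":.015,"forceps":.024}.get(t,0)
        for r in imaging.landmark_of(t,n)[:2]: print(t,round(r["confidence"],2),np.round(r["pixel"],1),at_z(c,r["pixel"],z)[0].round(4))
E
```

```text
pics
{'time_s': 0.0, 'q': array([ 7.00967110e+01,  1.72177158e+01,  8.71818144e+01, -2.52642108e-04,
        7.56707495e+01, -3.81798362e+00]), 'joint_vel': array([ 0.06972549, -0.04654463, -0.04286863,  0.01055144,  0.04707328,
        0.12169307]), 'tau': array([ 1.46595667e-04, -5.31804836e+01, -3.52739775e+01,  7.09120464e-02,
        2.43364874e-02, -8.47310753e-05]), 'tool_pos': array([0.15231623, 0.52820005, 0.20485517]), 'eef_rot': array([-1.79929860e+02, -4.43556195e-03,  1.63914755e+02]), 'contact_force': array([ 0.38382565, -0.41301242,  0.83565016]), 'moment': array([ 0.01511997, -0.0463536 , -0.00735569]), 'finger_force': 0.0, 'width': 0.09395055533279946}
top (np.float64(530.945735292738), 278.5767922112606, 212.847552475385, array([[ 0.01101496, -0.99623768,  0.08596021,  0.48392192],
       [-0.99993445, -0.01124285, -0.00216739, -0.00472771],
       [ 0.00312567, -0.0859307 , -0.99629621,  1.5468296 ],
       [ 0.        ,  0.        ,  0.        ,  1.        ]]))
forceps 0.92 [215.4 208.9] [0.6247 0.174  0.024 ]
rest 0.55 [223.3 211.8] [0.6186 0.1535 0.    ]
gauge 0
[... 689 characters left out ...]
    ]
beaker 0.75 [278.6 160.7] [ 0.7717 -0.0065  0.    ]
brown_bottle 0.75 [407.8 251.9] [ 0.5076 -0.3851  0.    ]
brown_bottle 0.69 [421.3 195.1] [ 0.6744 -0.4264  0.    ]
scene (np.float64(427.0284922630042), 274.4713443981312, 210.0246764809819, array([[ 0.00760874,  0.55948616, -0.82880476,  1.45368991],
       [ 0.99994378, -0.01037893,  0.00217355,  0.00315236],
       [-0.00738604, -0.8287747 , -0.55953368,  0.638295  ],
       [ 0.        ,  0.        ,  0.        ,  1.        ]]))
forceps 0.77 [339.8 229.4] [0.6299 0.162  0.024 ]
forceps 0.73 [131.  208.7] [ 0.5307 -0.3666  0.024 ]
gauge 0.64 [204.9 226.3] [ 0.5786 -0.1712  0.    ]
gauge 0.46 [203.  219.3] [ 0.5478 -0.1801  0.    ]
```

```bash
python3 - <<'E'
import cv2
a=cv2.imread("pics/top0.png"); cv2.imwrite("pics/top0b.png",cv2.resize(a[130:310,110:450],None,fx=2.35,fy=2.35,interpolation=cv2.INTER_CUBIC))
E
```

```text
(no output)
```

View pics/top0b.png

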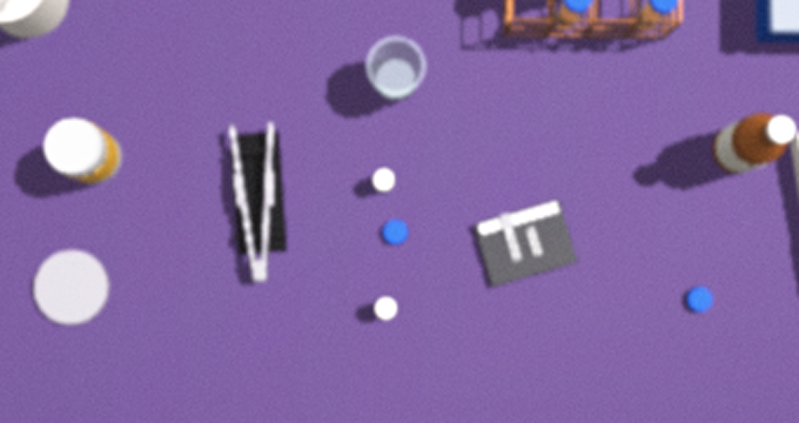

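View pics/scene0.png

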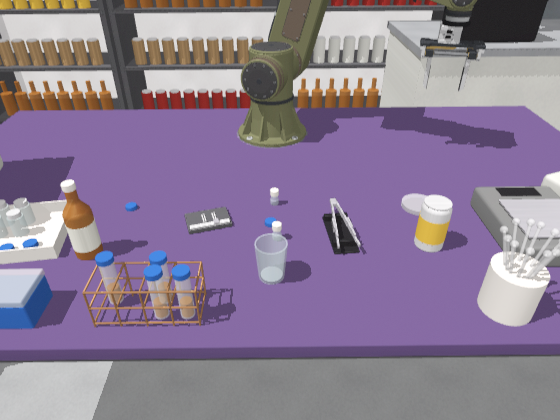

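```bash
python3 - <<'E'
from h import *
i=imaging.camera_info("wrist"); print(i["vertical_fov"],np.round(i["hand_eye"],3))
c=cam("top")
px=np.array([[209.1,184.5],[225.3,183.2],[220.2,248.3]])
p=at_z(c,px,.03); print(p); print(np.degrees(np.arctan2(*((p[0]+p[1])/2-p[2])[1::-1])))
E
```

```text
68.28617895853868 [[-0.001 -0.964 -0.268  0.079]
 [ 1.    -0.001  0.001 -0.   ]
 [-0.001 -0.268  0.964 -0.179]
 [ 0.     0.     0.     1.   ]]
[[0.6944621  0.19292467 0.03      ]
 [0.69877147 0.14636778 0.03      ]
 [0.51150523 0.15722348 0.03      ]]
3.839334785687216
```

Request:
arm_command:
  targets: "0.02 -0.016 0 0 0 -0.12; 0.04 -0.031 0 0 0 -0.24; 0.06 -0.047 0 0 0 -0.36; 0.08 -0.062 0 0 0 -0.48; 0.1 -0.078 0 0 0 -0.6; 0.12 -0.094 0 0 0 -0.72; 0.14 -0.109 0 0 0 -0.84; 0.16 -0.125 0 0 0 -0.96; 0.18 -0.14 0 0 0 -1.08; 0.2 -0.156 0 0 0 -1.2"
  grip: 0.09
  squeeze: 30

```text
time_s: 1.73
tool_pos: [0.3533, 0.3716, 0.2055]
eef_rot: [180.0, -0.0, 94.8]
contact_force: [0.7, 0.4, -0.1]
width: 0.0902
finger_force: 0.0
```

Request:
arm_command:
  targets: "0.02 -0.016 0 0 0 -0.12; 0.04 -0.031 0 0 0 -0.24; 0.06 -0.047 0 0 0 -0.36; 0.08 -0.062 0 0 0 -0.48; 0.1 -0.078 0 0 0 -0.6; 0.12 -0.094 0 0 0 -0.72; 0.14 -0.109 0 0 0 -0.84; 0.16 -0.125 0 0 0 -0.96; 0.18 -0.14 0 0 0 -1.08; 0.2 -0.156 0 0 0 -1.2"

```text
time_s: 2.57
tool_pos: [0.5533, 0.2156, 0.2054]
eef_rot: [-180.0, -0.0, 26.1]
contact_force: [0.3, 0.9, 0.1]
width: 0.0902
finger_force: 0.0
```

Request:
arm_command:
  targets: "0.02 -0.016 0 0 0 -0.11; 0.04 -0.03 -0.01 0 0 -0.22; 0.055 -0.04 -0.03 0 0 -0.33; 0.068 -0.054 -0.05 0 0 -0.394; 0.068 -0.054 -0.05 0 0 -0.394; 0.068 -0.054 -0.05 0 0 -0.394"

```text
time_s: 3.07
tool_pos: [0.6202, 0.1619, 0.1544]
eef_rot: [180.0, 0.1, 3.8]
contact_force: [-0.1, 0.0, 0.3]
width: 0.09
finger_force: 0.0
```

```bash
cat > obs.py <<'E'
from h import *
import sys
def obs(pts,tag,draw=True):
    c=cam("wrist"); im,d=imaging.capture("wrist"); cv2.imwrite(f"pics/{tag}_raw.png",im); out=im.copy()
    np.savez(f"pics/{tag}.npz",im=im,d=d,P=c[3],f=c[0],cx=c[1],cy=c[2])
    for t,z in pts:
        for r in imaging.landmark_of(t,"wrist")[:2]:
            print(t,round(r["confidence"],2),np.round(r["pixel"],1),at_z(c,r["pixel"],z)[0].round(4))
            cv2.drawMarker(out,tuple(int(round(v)) for v in r["pixel"]),(0,0,255),0,9,1)
    cv2.imwrite(f"pics/{tag}.png",out)
    return c,im,d
E
python3 - <<'E'
from obs import *
c,im,d=obs([("grip",.031),("forceps",.024),("tip_left",.028),("tip_right",.028)],"w1")
for r in imaging.cut_out("forceps","wrist")[:1]:
    m=r["mask"]; p=cloud(c,d,m); print(r["confidence"],r["rect"],len(p)); print(np.percentile(p[:,2],[5,25,50,75,95]))
    np.save("pics/m1.npy",m)
E
```

```text
tip_left 0.9 [244.6 119.7] [0.6982 0.1972 0.028 ]
tip_right 0.74 [ 85.7 145.6] [0.6639 0.3499 0.028 ]
tip_right 0.57 [294.5 117.4] [0.7034 0.1502 0.028 ]
0.76 [243.7, 120.1, 301.6, 302.1] 2613
[0.02717513 0.03476781 0.03737966 0.03802078 0.03880875]
```

View pics/w1.png

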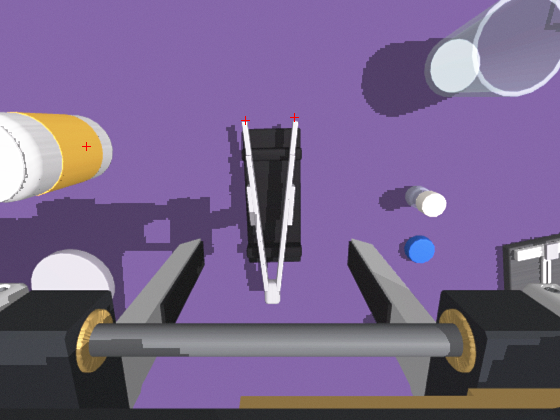

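```bash
python3 - <<'E'
from obs import *
z=np.load("pics/w1.npz"); m=np.load("pics/m1.npy"); c=(z["f"],z["cx"],z["cy"],z["P"])
p=cloud(c,z["d"],m); q=p[(p[:,2]>.0365)&(p[:,2]<.042)]
# left/right arm outer edges by x bin
L=[]
for a in np.arange(.54,.66,.01):
    s=q[(q[:,0]>=a)&(q[:,0]<a+.01)]
    if len(s)>5: L.append((a+.005,s[:,1].min(),s[:,1].max(),(s[:,1].min()+s[:,1].max())/2)); print(np.round(L[-1],4))
L=np.array(L); k=np.polyfit(L[:,0],L[:,3],1); print("yaw",np.degrees(np.arctan(k[0])),"y at .62",np.polyval(k,.62))
tip=p[p[:,2]<.034]; print("low part x max",q[:,0].min(),q[:,0].max(),p[:,0].max(),tip[:,0].min())
E
```

```text
[0.545  0.1516 0.1732 0.1624]
[0.555  0.1512 0.1748 0.163 ]
[0.565  0.1511 0.1763 0.1637]
[0.575  0.1508 0.179  0.1649]
[0.585  0.1503 0.1795 0.1649]
[0.595  0.1501 0.1871 0.1686]
[0.605  0.1451 0.1884 0.1667]
[0.615  0.1453 0.1899 0.1676]
[0.625  0.1451 0.1912 0.1682]
[0.635  0.1452 0.1914 0.1683]
[0.645  0.1485 0.191  0.1698]
[0.655  0.1485 0.1925 0.1705]
yaw 4.095730215294489 y at .62 0.16797855391881641
low part x max 0.5086166535655824 0.6690735385484866 0.7002300292515817 0.5092693571021811
```

Request:
arm_command:
  targets: "0 0.006 -0.03 0 0 0.005; 0 0.006 -0.06 0 0 0.005; 0 0.006 -0.09 0 0 0.005; 0 0.006 -0.11 0 0 0.005; 0 0.006 -0.125 0 0 0.005; 0 0.006 -0.135 0 0 0.005; 0 0.006 -0.142 0 0 0.005; 0 0.006 -0.142 0 0 0.005; 0 0.006 -0.142 0 0 0.005"
  grip: 0.06

```text
time_s: 4.12
tool_pos: [0.6207, 0.1686, 0.0142]
eef_rot: [-180.0, -0.1, 4.1]
contact_force: [-0.3, 0.1, -0.0]
width: 0.0601
finger_force: 0.0
```

```bash
python3 - <<'E'
from obs import *
c,im,d=obs([("grip",.031),("tip_left",.028),("tip_right",.028)],"w2")
print(status.read_state()["contact_force"],status.read_state()["tool_pos"],status.read_state()["width"])
E
```

```text
tip_left 0.87 [228.8 118.9] [0.698  0.1988 0.028 ]
tip_right 0.73 [322.3 118.9] [0.7014 0.151  0.028 ]
tip_right 0.71 [282.9 245.6] [0.6305 0.1657 0.028 ]
[-0.49373085  0.48697119 -0.20153412] [0.62089809 0.16857392 0.01448041] 0.059892277612784615
```

View pics/w2.png

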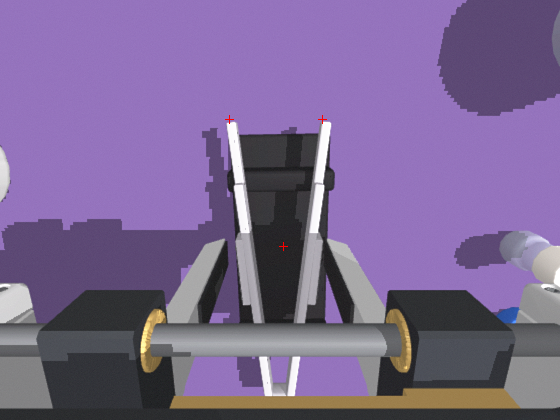

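Request:
arm_command:
  targets: "0 0 -0.001 0 0 0; 0 0 -0.002 0 0 0; 0 0 -0.002 0 0 0; 0 0 -0.002 0 0 0; 0 0 -0.002 0 0 0"
  grip: 0.042

```text
time_s: 4.73
tool_pos: [0.6204, 0.1684, 0.0114]
eef_rot: [180.0, 0.0, 4.1]
contact_force: [0.8, -0.8, 0.1]
width: 0.0423
finger_force: 6.4
```

```bash
python3 - <<'E'
from obs import *
c,im,d=obs([("tip_left",.028),("tip_right",.028)],"w3")
s=status.read_state();print(s["contact_force"],s["tool_pos"],s["width"],s["finger_force"])
E
```

```text
tip_left 0.95 [230.6 120.1] [0.6971 0.1972 0.028 ]
tip_right 0.62 [316.4 120.5] [0.7   0.154 0.028]
[-0.73749265  0.76242631 -0.03865748] [0.62042136 0.16842556 0.01143606] 0.042198366787028166 6.462463216957985
```

Request:
arm_command:
  targets: "0 0 0 0 0 0; 0 0 0 0 0 0; 0 0 0.003 0 0 0; 0 0 0.008 0 0 0; 0 0 0.02 0 0 0; 0 0 0.04 0 0 0; 0 0 0.065 0 0 0; 0 0 0.09 0 0 0; 0 0 0.11 0 0 0; 0 0 0.12 0 0 0"
  grip: 0.037

```text
time_s: 5.72
tool_pos: [0.6214, 0.1687, 0.1356]
eef_rot: [-180.0, -0.3, 4.1]
contact_force: [-0.2, -0.3, -0.8]
width: 0.0375
finger_force: 7.4
```

```bash
python3 - <<'E'
from obs import *
s=status.read_state();print(s["contact_force"],s["tool_pos"],s["width"],s["finger_force"])
z=s["tool_pos"][2]+.016
c,im,d=obs([("tip_left",z),("tip_right",z)],"w4")
c,im=cam("top"),imaging.capture("top")
for t in ["line_fixed","line_sliding","gauge"]:
    print(t,[(round(r["confidence"],2),at_z(c,r["pixel"],.015 if t!="gauge" else 0)[0].round(4)) for r in imaging.landmark_of(t,"top")[:1]])
g=imaging.cut_out("gauge","top")[0]["mask"]; cn=max(cv2.findContours(g.astype("uint8"),0,2)[0],key=cv2.contourArea)
b=cv2.boxPoints(cv2.minAreaRect(cn)); print(at_z(c,b,.015).round(4))
E
```

```text
[-0.16440678 -0.33237971 -0.83991546] [0.62137478 0.16869109 0.13564845] 0.037518165324539034 7.396835535764694
tip_left 0.91 [240.1 121.3] [0.6978 0.1928 0.1516]
tip_right 0.71 [306.5 120.4] [0.7006 0.1592 0.1516]
line_fixed [(0.89, array([ 0.5617, -0.1843,  0.015 ]))]
line_sliding [(0.56, array([ 0.5562, -0.1566,  0.015 ]))]
gauge [(0.92, array([ 0.567 , -0.1776,  0.    ]))]
[[ 0.583  -0.1033  0.015 ]
 [ 0.6121 -0.2092  0.015 ]
 [ 0.5354 -0.2293  0.015 ]
 [ 0.5065 -0.1238  0.015 ]]
```

View pics/w4.png

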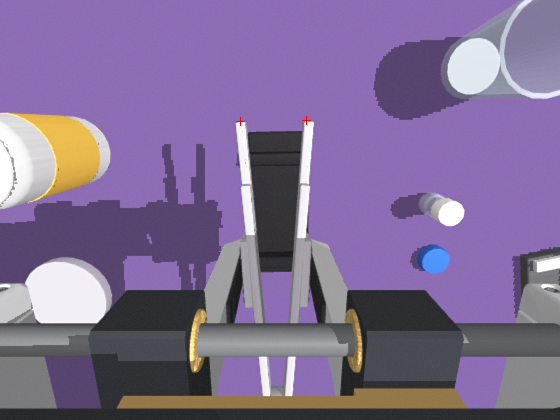

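Request:
arm_command:
  targets: "-0.005 -0.01 0 0 0 0.01; -0.015 -0.03 0 0 0 0.025; -0.03 -0.06 0 0 0 0.045; -0.045 -0.095 0 0 0 0.065; -0.062 -0.13 0 0 0 0.085; -0.08 -0.165 0 0 0 0.105; -0.097 -0.2 0 0 0 0.125; -0.114 -0.235 0 0 0 0.145; -0.131 -0.27 0 0 0 0.165; -0.147 -0.305 0 0 0 0.182"

```text
time_s: 6.95
tool_pos: [0.472, -0.1379, 0.1311]
eef_rot: [-180.0, 0.0, 14.6]
contact_force: [-0.3, -1.2, -1.0]
width: 0.0374
finger_force: 7.4
```

Request:
arm_command:
  targets: "-0.014 -0.03 -0.005 0 0 0.008; -0.023 -0.05 -0.015 0 0 0.01; -0.029 -0.062 -0.025 0 0 0.012; -0.031 -0.066 -0.034 0 0 0.012; -0.031 -0.066 -0.035 0 0 0.012; -0.031 -0.066 -0.035 0 0 0.012"

```text
time_s: 7.45
tool_pos: [0.4424, -0.2019, 0.0959]
eef_rot: [-179.9, 0.1, 15.2]
contact_force: [-0.0, 0.4, -0.3]
width: 0.0375
finger_force: 7.4
```

```bash
python3 - <<'E'
from obs import *
s=status.read_state();print(s["tool_pos"],s["eef_rot"],s["width"],s["finger_force"])
z=s["tool_pos"][2]+.016
c,im,d=obs([("tip_left",z),("tip_right",z),("line_fixed",.015),("line_sliding",.015),("gauge",0)],"w5")
E
```

```text
[ 0.44237342 -0.20192865  0.09585015] [-1.79935399e+02  5.48116872e-02  1.52262607e+01] 0.03753824380716489 7.3968203365802765
tip_left 0.68 [237.4 117.7] [ 0.5142 -0.1617  0.1119]
tip_right 0.73 [305.4 120.8] [ 0.5218 -0.1953  0.1119]
line_fixed 0.65 [285.9  63.5] [ 0.5616 -0.1768  0.015 ]
line_sliding 0.88 [247.6  63.4] [ 0.5539 -0.1483  0.015 ]
gauge 0.98 [270.1  67.9] [ 0.5576 -0.165   0.    ]
gauge 0.25 [239.6 121.3] [ 0.5102 -0.1507  0.    ]
```

View pics/w5.png

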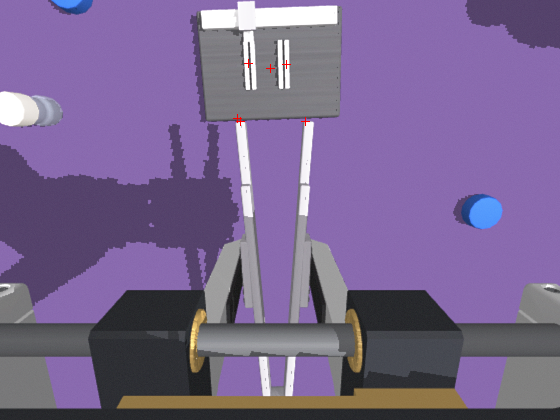

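```bash
cat > lines.py <<'E'
from h import *
def tabline(c,im,c0,c1,r0,r1,z=.015,dbg=False):
    "dark line between two bright tab halves, row by row (image columns c0..c1) -> world points"
    g=cv2.cvtColor(im,cv2.COLOR_BGR2GRAY).astype(float); pts=[]
    for r in range(r0,r1):
        row=g[r,c0:c1]; b=np.nonzero(row>150)[0]
        if len(b)<3: continue
        lo,hi=b[0],b[-1]; w=np.clip(170-row[lo:hi+1],0,None)
        if w.sum()<30: continue
        pts.append((c0+lo+(w*np.arange(hi-lo+1)).sum()/w.sum(),r,c0+(lo+hi)/2))
    pts=np.array(pts); return pts,at_z(c,pts[:,:2],z),at_z(c,pts[:,[2,1]],z)
E
python3 - <<'E'
from lines import *
z=np.load("pics/w5.npz"); c=(z["f"],z["cx"],z["cy"],z["P"]); im=z["im"]; d=z["d"]
g=cv2.cvtColor(im,cv2.COLOR_BGR2GRAY)
for r in (50,65,80): print(r,g[r,238:295])
res=[]
for a,b in((240,262),(272,295)):
    p,w,w2=tabline(c,im,a,b,42,86); k=np.polyfit(w[:,0],w[:,1],1); k2=np.polyfit(w2[:,0],w2[:,1],1)
    print(len(p),p[[0,-1]],"yaw",np.degrees(np.arctan(k[0])),np.degrees(np.arctan(k2[0])),"mean",w.mean(0),w2.mean(0)); res.append(w.mean(0)[:2])
u=np.radians(15.2); e=np.array([-np.sin(u),np.cos(u)]); x=np.array([np.cos(u),np.sin(u)])
print("gap",(res[0]-res[1])@e,"mid lateral",(res[0]+res[1])@e/2, "mid along",(res[0]+res[1])@x/2)
m=np.zeros(d.shape,bool); m[45:82,242:258]=1; q=cloud(c,d,m); print("tab z",np.percentile(q[:,2],[5,50,95]))
E
```

```text
50 [121 123 122 119  75 144 255 255 255 255 117  76 227 255 255 255 252 145
 124 123 126 121 123 122 124 122 122 125 125 126 125 125 125 126 125 127
 126  85  76 121 255 255 255 255 180  70 175 255 255 255 255 159 122 125
 126 125 126]
65 [130 131 130 128 125  94 184 255 255 255 237  89 103 255 255 255 255 214
 132 129 128 127 127 128 129 128 128 127 129 127 129 126 125 126 128 127
  92  78  71 100 235 255 255 255 232  83 135 255 255 255 255 176 121 127
 126 125 126]
80 [125 125 125 125 124 120 100 233 255 255 255 229  80 132 255 255 255 255
 164 120 125 125 125 127 125 126 125 127 127 125 128 128 126 128 126 127
 128 127 122  77 144 255 255 255 255 116  78 227 255 255 255 214 129 124
 124 127 125]
44 [[248.19047619  42.         248.5       ]
 [250.52713178  85.         250.5       ]] yaw 17.28209611152872 17.15390138407629 mean [ 0.55416457 -0.14978508  0.015     ] [ 0.55418632 -0.14986532  0.015     ]
44 [[282.79646018  42.         283.        ]
 [283.79310345  85.         284.        ]] yaw 16.296072919615074 16.712087985425086 mean [ 0.56100853 -0.17502324  0.015     ] [ 0.56103063 -0.17510472  0.015     ]
gap 0.026149661974104045 mid lateral -0.30291585261395615 mid along 0.4954996041828011
tab z [0.01131289 0.01451871 0.01604416]
```

Request:
arm_command:
  targets: "0.01 0.004 -0.01 0 0 0.007; 0.02 0.008 -0.02 0 0 0.014; 0.03 0.012 -0.035 0 0 0.021; 0.0385 0.0165 -0.05 0 0 0.028; 0.0385 0.0165 -0.062 0 0 0.028; 0.0385 0.0165 -0.07 0 0 0.028; 0.0385 0.0165 -0.07 0 0 0.028; 0.0385 0.0165 -0.07 0 0 0.028"
  grip: 0.0335

```text
time_s: 8.42
tool_pos: [0.4809, -0.186, 0.0267]
eef_rot: [-180.0, 0.0, 16.8]
contact_force: [-0.6, 0.6, -0.7]
width: 0.0338
finger_force: 8.3
```

```bash
python3 - <<'E'
from obs import *
s=status.read_state();print(s["tool_pos"],s["eef_rot"],s["width"],s["finger_force"])
z=s["tool_pos"][2]+.0166
c,im,d=obs([("tip_left",z),("tip_right",z),("line_fixed",.015),("line_sliding",.015)],"w6")
cv2.imwrite("pics/w6c.png",cv2.resize(im[60:210,180:380],None,fx=4,fy=4,interpolation=cv2.INTER_CUBIC))
E
```

```text
[ 0.48089383 -0.18603925  0.02668239] [-1.79993890e+02  6.50494996e-03  1.68315285e+01] 0.03376184102184248 8.31241562962532
tip_left 0.73 [249.5 120.9] [ 0.5519 -0.1501  0.0433]
tip_right 0.6 [301.2 120.1] [ 0.5598 -0.1749  0.0433]
tip_right 0.58 [298.3 121.2] [ 0.5589 -0.1737  0.0433]
line_fixed 0.82 [298.6 117.5] [ 0.5617 -0.175   0.015 ]
line_fixed 0.38 [528.4 295.6] [ 0.4952 -0.3636  0.015 ]
line_sliding 0.94 [253.  118.2] [ 0.5535 -0.1493  0.015 ]
```

View pics/w6c.png

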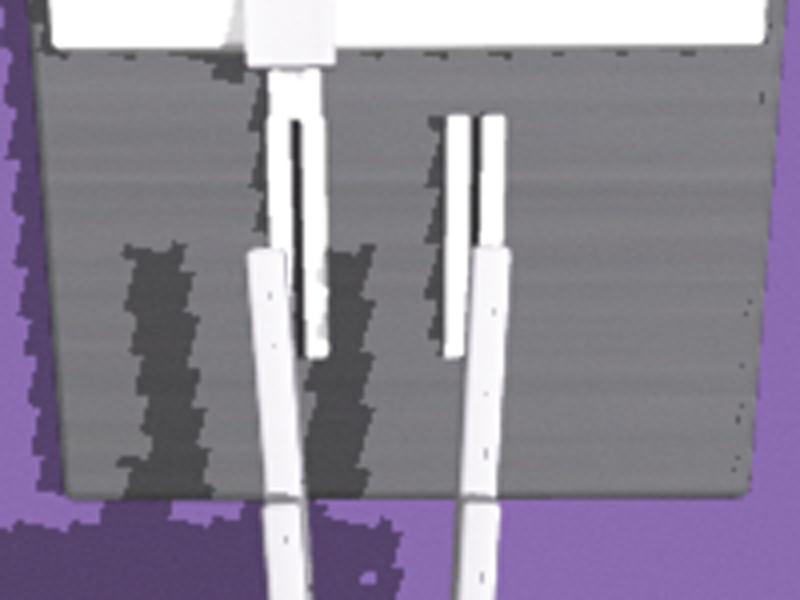

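```bash
cat > meas.py <<'E'
from lines import *
def edges(im,rows,c0,c1,thr=185):
    g=cv2.cvtColor(im,cv2.COLOR_BGR2GRAY); return {r:g[r,c0:c1] for r in rows}
def report(c,s,tl,tr,ll,lr,ztop=.0206):
    "pixels of tip-end centres (top face) and of points on the lines -> tool-frame y (left +) in mm"
    T=R.from_euler("xyz",s["eef_rot"],degrees=True).as_matrix()
    f=lambda px,z:((at_z(c,px,z)-s["tool_pos"])@T)*np.array([1000,-1000,-1000])
    zt=s["tool_pos"][2]+ztop; a,b=f(tl,zt)[0],f(tr,zt)[0]; p,q=f(ll,.015),f(lr,.015)
    print("tips",a.round(2),b.round(2),"gap",(a-b)[1].round(2)); print("lines",p.round(2),q.round(2))
    yl=p[:,1].mean(); yr=q[:,1].mean(); print("line gap",(yl-yr).round(2),"need tool shift left",((yl+yr-a[1]-b[1])/2).round(2))
E
python3 - <<'E'
from meas import *
z=np.load("pics/w6.npz"); c=(z["f"],z["cx"],z["cy"],z["P"]); im=z["im"]
for r,v in edges(im,(96,108,124,128),238,312).items(): print(r,v)
E
```

```text
96 [122 124 124 125 124 127 122  77 120 255 255 255 255 255 181  63  57 171
 255 255 255 255 255 175 122 124 128 126 124 124 126 125 126 127 125 129
 126 126 125 125 127 129 126 129 126 125 126 130 129 125 125  85  71 152
 255 255 255 255 255 181  66  60 174 255 255 255 255 255 158 124 124 125
 124 125]
108 [120 120 120 120 120 123 121 114  96 231 255 255 255 255 230  87  42 134
 255 255 255 255 255 178 117 121 121 121 120 122 123 120 121 121 123 122
 119 120 124 120 118 119 121 122 118 119 120 121 122 120 122 114  73 147
 255 255 255 255 255 150  50  80 226 255 255 255 255 246 139 119 122 121
 121 121]
124 [123 123 124 155 230 247 248 247 248 249 250 250 246 195 255 127  44 101
 255 255 255 255 232 148  82  75  75  76  74  74  82  77  75  75  79 121
 123 121 124 121 121 123 123 123 122 122 123 121 124 123 121  77  80 191
 255 255 255 255 255 150 189 241 247 249 248 249 250 252 252 211 131 122
 121 122]
128 [124 125 119 125 213 246 245 247 247 248 249 251 250 203 242 105  47  76
 222 255 255 230 212 163  87  77  77  79  78  78  77  77  76  82 124 125
 126 128 125 127 127 127 125 127 126 125 125 126 125 119  84  74  83 193
 255 255 255 255 255 154 204 247 247 247 249 249 250 252 250 163 126 124
 128 127]
```

```bash
python3 - <<'E'
from meas import *
z=np.load("pics/w6.npz"); c=(z["f"],z["cx"],z["cy"],z["P"]); s=status.read_state(); print(s["tool_pos"],s["width"])
report(c,s,[[246.0,122]],[[302.7,122]],[[253.6,96],[253.9,108]],[[298.4,96],[298.25,108]])
E
```

```text
[ 0.48117168 -0.18628269  0.02715074] 0.033942481862567944
tips [77.62 15.55 20.55] [ 77.61 -12.31  20.52] gap 27.85
lines [[ 92.3   13.83 -12.22]
 [ 85.67  13.78 -12.21]] [[ 92.29 -12.18 -12.24]
 [ 85.66 -12.22 -12.23]]
line gap 26.0 need tool shift left -0.81
```

Request:
arm_command:
  targets: "0.001 0 -0.004 0 0 0; 0.0026 -0.0001 -0.009 0 0 0; 0.0026 -0.0001 -0.013 0 0 0; 0.0026 -0.0001 -0.015 0 0 0; 0.0026 -0.0001 -0.015 0 0 0; 0.0026 -0.0001 -0.015 0 0 0"
  grip: 0.0325

```text
time_s: 9.17
tool_pos: [0.4834, -0.1861, 0.0112]
eef_rot: [-180.0, 0.0, 16.8]
contact_force: [-0.4, 1.3, -0.5]
width: 0.0327
finger_force: 8.7
```

```bash
python3 - <<'E'
from meas import *
c=cam("wrist"); s=status.read_state(); im,d=imaging.capture("wrist"); np.savez("pics/w7.npz",im=im,d=d,P=c[3],f=c[0],cx=c[1],cy=c[2])
print(s["tool_pos"],s["eef_rot"],s["width"],s["finger_force"])
cv2.imwrite("pics/w7c.png",cv2.resize(im[60:210,180:380],None,fx=4,fy=4,interpolation=cv2.INTER_CUBIC))
for r,v in edges(im,(100,114,123,125,128),236,314).items(): print(r,v)
# heights of tip tops and tabs
for n,(r0,r1,a,b) in dict(tl=(124,150,245,253),tr=(124,150,299,307)).items():
    m=np.zeros(d.shape,bool); m[r0:r1,a:b]=1; q=cloud(c,d,m); print(n,np.percentile(q[:,2],[10,50,90]).round(4))
E
```

```text
[ 0.48341864 -0.18611652  0.0112351 ] [-1.79982855e+02  1.91204546e-02  1.68325219e+01] 0.03269071000778696 8.692482858896255
100 [128 127 125 125  89  73 118 255 255 255 255 255 255 115  47  78 227 255
 255 255 255 255 227 133 124 124 124 127 127 127 128 125 128 126 126 125
 126 127 127 128 127 125 125 125 126 127 128 126 128 127 126 123  88  77
  72 153 255 255 255 255 255 232  88  49 108 255 255 255 255 255 255 176
 122 126 124 125 127 126]
114 [127 122 125 124 121  81  79 187 255 255 255 255 255 179  61  44 139 255
 255 255 255 255 251 145 121 122 126 125 124 125 124 123 126 123 125 126
 125 124 125 127 125 124 125 123 125 124 122 124 125 123 125 126 119  81
  83 195 255 255 255 255 255 183  63  50 134 255 255 255 255 255 247 140
 122 126 122 125 125 123]
123 [ 79  80  81  79  80  76  84 159 238 239 240 241 244 247 250 251 239 247
 255 255 255 255 255 153 124 127 126 128 127 126 126 129 128 127 128 128
 127  82  78  86  83  85  79  78  79  79  78  80  81  80  79  79  81  79
  81 136 214 232 255 218 161 225 251 250 250 249 204 250 251 251 236 147
 127 129 130 127 129 128]
125 [ 80  80  80  79  80  76  89 173 236 247 247 248 248 250 250 250 243 201
 255 255 255 255 255 153 122 122 127 127 125 127 126 125 124 126 125 123
  88  77  76  76  79  78  79  76  76  78  79  77  77  76  75  80  78  74
  78 135 232 255 255 208 171 230 248 248 249 249 197 250 252 249 198 129
 123 124 125 125 126 126]
128 [ 78  79  78  79  77  75  80 134 228 249 248 248 247 249 250 251 247 200
 255 255 255 255 255 162 120 122 125 124 124 124 122 124 123 124 124 120
  84  76  78  75  77  77  76  76  79  77  77  79  76  78  76  76  77  76
  77 169 255 255 255 172 179 235 248 248 248 249 250 251 251 249 191 131
 123 126 125 124 125 125]
tl [0.0309 0.0317 0.0327]
tr [0.0123 0.0314 0.0323]
```

View pics/w7c.png

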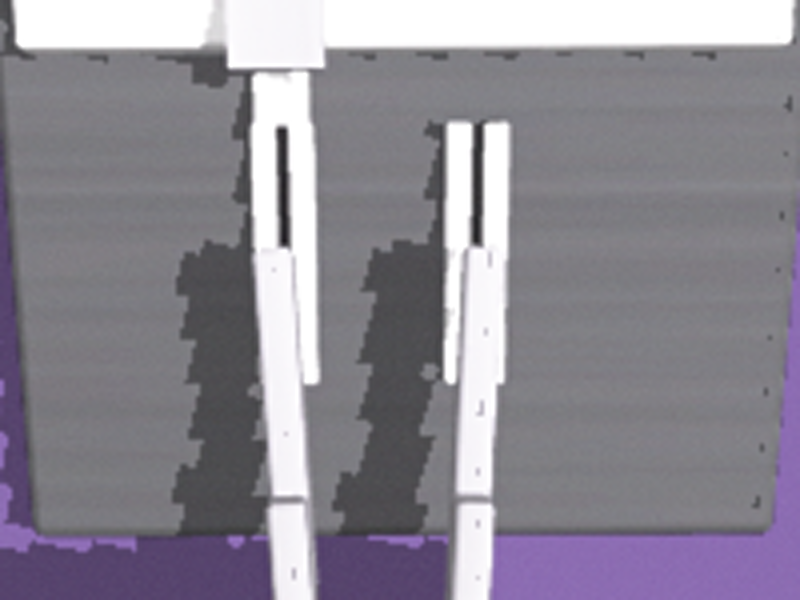

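```bash
python3 - <<'E'
from meas import *
z=np.load("pics/w7.npz"); c=(z["f"],z["cx"],z["cy"],z["P"]); s=status.read_state(); im=z["im"]
report(c,s,[[247.9,122]],[[300.7,122]],[[250.1,100],[250.6,114]],[[299.0,100],[298.7,114]])
for r in (140,150,160,170,180): print(r,edges(im,(r,),238,312)[r])
E
```

```text
tips [77.73 14.36 20.6 ] [ 77.71 -11.63  20.61] gap 25.98
lines [[89.15 14.38  3.6 ]
 [81.99 14.28  3.6 ]] [[ 89.14 -11.79   3.6 ]
 [ 81.97 -11.77   3.6 ]]
line gap 26.11 need tool shift left -0.09
140 [ 75  79  76  75  76  80 142 231 246 247 247 248 248 250 250 243 203 255
 255 255 255 174 119 123 123 124 122 121 124 124 123 124 126 120  86  75
  76  75  77  77  76  81  79  79  77  79  78  79  78  78  75  75  85 162
 231 255 239 150 216 247 248 248 249 250 250 250 250 255 157 124 126 127
 127 127]
150 [ 77  80  77  77  78  77 118 186 239 245 245 247 247 249 250 247 222 227
 255 255 255 202 127 124 125 125 126 125 127 126 122  94  84  85  84  79
  77  77  81  79  75  81  79  78  79  79  76  78  86  84  85  73  99 240
 255 255 166 182 239 246 247 247 248 249 251 247 243 255 155 122 126 128
 126 128]
160 [ 75  79  76  76  75  74  76 100 205 246 245 246 247 247 248 250 252 191
 134 122 123 123 124 125 124 125 125 123 123 124 124 125 119  81  79  75
  79  79  77  76  76  79  78  80  77  78  76  78  82 121 127 124 124 125
 127 116 134 215 246 245 247 246 202 249 251 252 150 123 125 127 127 126
 128 128]
170 [ 76  77  78  75  78  82  77  80 107 215 246 244 245 246 247 248 249 248
 176 126 124 125 126 125 127 128 126 126 126 126 125 126 128 120  82  76
  77  77  79  78  78  76  79  82  79  79  78  77  76  82 120 129 128 128
 124 114 181 234 244 246 246 246 249 251 248 169 125 126 128 130 129 125
 129 128]
180 [ 81  76  79  81  78  82 123 125 124 150 226 244 245 245 246 246 248 247
 231 161 128 123 126 126 126 127 121  85  76  78  77  80  78  79  77  79
  82  77  77  80  78  79  77  78  79  78  83 124 126 125 126 125 124 126
 119 129 211 245 244 245 247 247 248 250 247 146 124 128 128 125 128 129
 129 130]
```

Request:
arm_command:
  targets: "0 0 -0.001 0 0 0; 0 0 -0.0025 0 0 0; 0 0 -0.004 0 0 0; 0 0 -0.005 0 0 0; 0 0 -0.0055 0 0 0; 0 0 -0.0058 0 0 0; 0 0 -0.0058 0 0 0; 0 0 -0.0058 0 0 0; 0 0 -0.0058 0 0 0; 0 0 -0.0058 0 0 0"

```text
time_s: 10.05
tool_pos: [0.4836, -0.1862, 0.0057]
eef_rot: [180.0, -0.0, 16.8]
contact_force: [-0.2, 0.6, -0.7]
width: 0.0324
finger_force: 8.7
```

```bash
python3 - <<'E'
from meas import *
c=cam("wrist"); s=status.read_state(); im,d=imaging.capture("wrist"); np.savez("pics/w8.npz",im=im,d=d,P=c[3],f=c[0],cx=c[1],cy=c[2])
print(s["tool_pos"],s["eef_rot"],s["width"],s["finger_force"],s["contact_force"])
cv2.imwrite("pics/w8c.png",cv2.resize(im[60:210,180:380],None,fx=4,fy=4,interpolation=cv2.INTER_CUBIC))
for r,v in edges(im,(100,114,122,124,128,135),236,314).items(): print(r,v)
for n,(r0,r1,a,b) in dict(tl=(124,165,246,253),tr=(124,165,298,305),tabL=(95,117,242,249),tabR=(95,117,292,298)).items():
    m=np.zeros(d.shape,bool); m[r0:r1,a:b]=1; q=cloud(c,d,m); print(n,np.percentile(q[:,2],[10,50,90]).round(4))
E
```

```text
[ 0.48356137 -0.18616873  0.00570564] [ 1.79996370e+02 -6.76479668e-03  1.68314264e+01] 0.0324117677149295 8.692380487918854 [-0.17579453  0.60939008 -0.6517854 ]
100 [125 127 125  81  71 146 255 255 255 255 255 255 119  51  77 223 255 255
 255 255 255 252 145 121 122 125 125 122 127 126 128 125 127 126 127 126
 128 126 126 128 123 129 128 127 125 125 126 125 128 127 126 126  88  78
  72 124 255 255 255 255 255 255 146  51  50 135 255 255 255 255 255 255
 158 123 126 126 126 128]
114 [123 123 126 123  79  96 232 255 255 255 255 255 148  50  46 136 255 255
 255 255 255 255 164 119 124 125 123 125 124 123 126 125 122 124 125 124
 125 122 126 124 124 122 124 122 125 122 124 125 125 124 125 124 117  82
  70 124 255 255 255 255 255 255 145  52  63 172 255 255 255 255 255 245
 142 123 124 127 125 124]
122 [ 84  85  78  81  80  77 159 255 254 232 231 236 233 237 242 241 231 254
 255 255 255 255 166 125 128 127 127 129 128 128 127 126 129 128 129 129
 129 125 128 129 130 124 130 132 129 130  86  79  79  79  79  80  80  78
  77 111 231 234 238 254 184 221 243 245 243 243 242 245 248 254 255 2
[... 402 characters left out ...]
7 248 249 250 251 248 198
 255 255 255 255 176 122 124 125 125 124 125 126 125 126 124 122 124 125
 124 123 125 123 125 125 125 123  82  79  80  78  76  78  77  76  76  78
  75 107 217 224 221 129 180 237 248 248 248 249 250 251 249 250 255 179
 121 125 126 127 125 124]
135 [ 81  78  79  78  79  74  94 184 202 242 246 247 248 248 250 251 248 223
 229 255 255 255 203 129 122 127 126 128 126 127 129 125 126 127 126 128
 127 129 127 127 129 126  82  78  79  79  78  78  79  78  78  77  83  77
  74 109 215 222 191 128 206 247 247 248 248 206 249 251 247 249 255 176
 123 126 129 127 128 129]
tl [0.0254 0.0262 0.0269]
tr [0.0251 0.0262 0.027 ]
tabL [0.0141 0.015  0.0158]
tabR [0.0139 0.015  0.0157]
```

View pics/w8c.png

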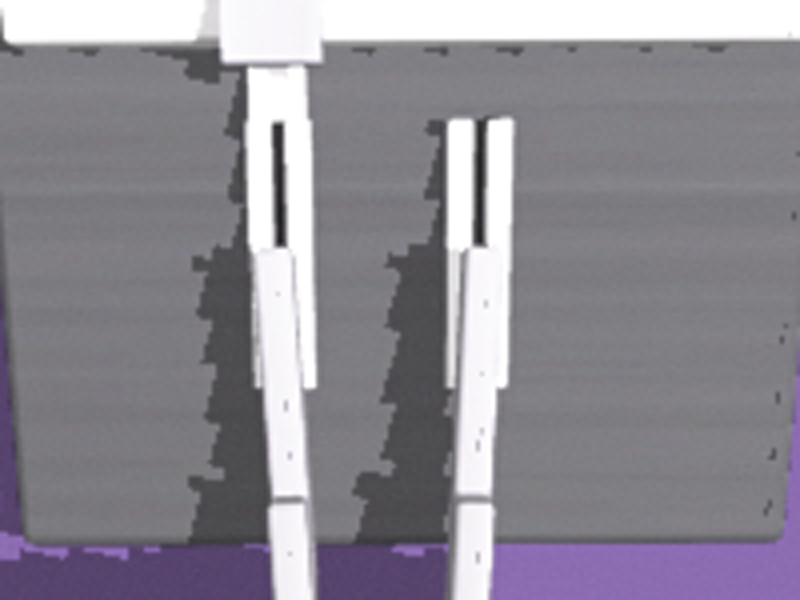

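```bash
python3 - <<'E'
from meas import *
z=np.load("pics/w8.npz"); c=(z["f"],z["cx"],z["cy"],z["P"]); s=status.read_state()
report(c,s,[[248.0,122]],[[301.0,122]],[[249.1,100],[249.5,114]],[[299.5,100],[299.4,114]])
E
```

```text
tips [77.81 14.28 20.59] [ 77.79 -11.84  20.59] gap 26.12
lines [[88.85 14.42  9.31]
 [81.91 14.37  9.31]] [[ 88.83 -11.71   9.31]
 [ 81.9  -11.8    9.31]]
line gap 26.15 need tool shift left 0.1
```

Request:
arm_command:
  targets: "0 0 0 0 0 0; 0 0 0 0 0 0; 0 0 0 0 0 0; 0 0 0 0 0 0; 0 0 0 0 0 0; 0 0 0 0 0 0; 0 0 0 0 0 0; 0 0 0 0 0 0"

```text
time_s: 10.77
tool_pos: [0.4835, -0.1861, 0.0056]
eef_rot: [180.0, -0.0, 16.8]
contact_force: [-0.1, -0.0, -1.1]
width: 0.0326
finger_force: 8.7
```

```bash
python3 - <<'E'
from h import *
s=status.read_state(); print(s["tool_pos"],s["width"],s["finger_force"],s["contact_force"]); print(ticket.sign_off())
E
```

```text
[ 0.48353694 -0.18614671  0.0056483 ] 0.032644157851814036 8.692386746406555 [-0.12517741 -0.00307035 -1.09248373]
the job is handed in; nothing more can be done
None
```

Job handed in at 10.8 s with the forceps still held at the gauge: measured tip gap 26.1 mm against 26.15 mm between the lines, each tip within about 0.15 mm of its line and about 3 mm above the tabs, with no sign of contact with the gauge.

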